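# Cover the purge chamber, open the supply and give it full flow with the two-stage gun

### The job

Take the loose grey cover by the black bar on its top, set it over the open square chamber so that its two steel clip arms meet the chamber's two beaded edges, and press it straight down until both arms have snapped under the beads. Then push the supply valve's lever all the way over to the far side, away from the robot. After that reach in under the guard pipe with the gripper leaned over, squeeze the gun's lever against its handle past the first-stage pressure point until it is fully home in the second stage, hold it there for two seconds and let it spring back, leaving the cover on, the valve open and the other things undisturbed.

Things in the scene. Friction and masses are not known exactly. Their poses are not given: they have to be found in the camera images.
- cover_grip (a point): Loose cover, 0.2 kg. The point lies in the black upright grip bar on its top (50 mm along x, 16 across y, 40 high), 18 mm below the bar's top, 22 above the plate's top, 28 above the plate's underside, 56 above the feet it stands on. Axes: x along the bar and from clip arm to clip arm, z up. A half turn about z makes no difference.
- cover_plate (a point): Centre of the underside of the cover's grey plate (88 along x, 94 along y, 6 mm thick). Two aprons hang 28 mm down along its +y and -y edges (4 mm thick, 86 mm apart inside); the cover stands on them. A sprung steel clip arm, 36 mm wide, reaches over each of its +x and -x edges (about 108 mm over both) and hooks inwards below.
- chamber_rim (a point): Centre of the open top, at rim level 82 mm above the worktop, of the fixed aluminium chamber, 80 x 80 mm outside. A steel bead 8 mm thick runs along its +x and -x top edges (90 mm over both). The cover's x axis goes along this x axis, either way round; its aprons pass outside the +y and -y walls, 3 mm free a side. z up.
- chamber_bead (a point): Middle of the top of the bead on the robot's side. 12 mm above home the cover's clip arms land on the two beads; pressing on with 8 to 20 N spreads them until they snap under. Home, the plate lies on the rim, cover_grip is 28 mm above chamber_rim, and the arms hold it there.
- squeeze_point (a point): Where to squeeze the fixed gun, 220 mm to the chamber's -y side: half-way between the outer faces of handle and lever when fully squeezed. Axes: y along the gun, level; x from lever to handle, up a slope of 35 deg; z square to the gun, 35 deg from vertical, leaning to the robot: bring the fingers in along -z, closing along x. Free space below.
- gun_handle (a point): Middle of the outer (upper) face of the gun's fixed grey handle bar beside squeeze_point, 22 mm from it along x. The bar is 28 mm thick (x), 26 deep (z, -13 to +13) and can be gripped from y = -40 to +70 mm of squeeze_point. A cradle foot stands under each end of the gun.
- gun_lever (a point): Point on the outer (lower) face of the gun's flat aluminium lever beside squeeze_point; moves with it. The lever is 22 mm deep in z and pivots 100 mm towards +y. Over handle and lever the gun measures 58 mm when free and about 44 mm fully squeezed.
- guard_pipe (a point): Middle of the level 20 mm steel guard pipe that crosses above the gun, 275 mm above the worktop and 155 mm above the gun, on two posts behind the gun's ends. It blocks a gripper that comes straight down; one leaning back to the robot by 35 deg passes under it. The gun's own highest part is 150 mm above the worktop.
- first_stage (a joint): First-stage swing of the gun's lever, rad: 0 free, 0.07 at the pressure point (7 mm at the squeeze point); soft spring, 2 to 6 N at the squeeze point. Springs back.
- second_stage (a joint): Further swing of the same lever past the pressure point, rad: 0 to 0.065 (another 6.5 mm, fully home); begins at about 11 N at the squeeze point and reaches about 15 N. Springs back.
- valve_tip (a point): Centre of the 26 mm ball at the end of the supply valve's lever. The lever is 80 mm long and 10 mm thick; its y axis is the hinge's. The valve is a fixed grey block, 70 x 50 x 25 mm, left or right in front of the station.
- valve_pivot (a point): Centre of the valve lever's hinge axis, over the block's centre, 22 mm above the worktop. Axes of the block: y along the hinge, z up; the lever leans to -x when shut and is thrown over to +x.
- valve (a joint): Angle of the supply valve's lever, rad: 0 shut, leaning 0.5 rad from upright to the valve's -x side; 1.0 fully open, leaning 0.5 rad to its +x side. Stays where it is left; about 1 N at the ball moves it.
- usb_hub: Black flat USB hub, 41 x 85 x 18 mm, lying left or right in front of the station, where the valve is not; bystander. Origin under its centre.
- timer: Bench timer, 64 x 64 x 20 mm; bystander. Origin under its centre.
- hex_key_set: Folding hex-key set, 30 x 100 x 20 mm; bystander. Origin under its centre.
Things that resemble listed ones, but are neither listed nor needed, are in the scene too. Leave any green or turquoise look-alike of the part that bears cover_grip alone.

How it is judged:
By the outcome, as a careful person would: the job done as asked, in the order asked, and still so for the second after the job is handed in, with the robot touching nothing.
It also fails if it takes over 64 s, if anything falls off the work surface, if the arm or the gripper's body presses on something with over 40 N, if the wrist force passes 120 N, or if a joint passes its speed limit or range.

### The arm

A 6-joint arm with a two-finger parallel gripper is mounted at the origin on a cart in front of the work surface, level with it; the furniture and walls round the work are solid. World frame = base frame: x ahead of the robot, y to its left, z up, the work surface at z = 0. Lengths are in mm, angles in degrees, forces in N, time in s.
With the tool pointing down it reaches from about 275 to 725 mm from the base axis. Payload 15.9 kg.
Tool frame: the origin (TCP) lies midway between the tips of the shut fingers; the grasp point (between the pads) lies r.grasp_offset behind it (r.grasp_offset is the distance from the TCP to the grasp point, in mm); y points along the fingers, x is the direction in which the jaws open and shut, and the axes are right-handed (so a half turn about y gives the same grasp; the last joint's range is limited). The gripper opens to 85 mm and grips with 20 to 120 N. Pads are 22 mm wide; open, the fingers measure 114 mm over their backs; the gripper's body (76 mm by 85 mm) begins 54 mm behind the grasp point. The pads swing forward as they close: fully open they stand 13 mm farther back than shut.
Start: joints at [68.755, 12.198, -1.971, 75.831, 0, 90], TCP at [181.174, 466.006, 231.306] pointing down, gripper open.
Joint ranges: [-170.91, 170.91], [-42.67, 98.43], [-65.05, 77.54], [-120.47, 116.71], [-90, 82.35], [-180, 180]. Speed limits (degrees/s): [108.29, 108.29, 136.94, 147.25, 180, 180].

### API

Orientations are given as a 3x3 rotation matrix whose columns are the frame's x, y, z axes.
In Python, from cell import r gives the robot as it stands. Calls block until the motion is done:
- r.move_to(position, orientation): joint-space move of the TCP to a pose.
- r.move_linear(position, rotation=None, rate=150): straight line of the TCP; rotation=None keeps the orientation; rate is the mean speed in mm/s.
- r.move_j(angles): joint-space move.
- r.command_gripper(opening, grasp_force=None): finger opening in mm; grasp_force is the grip in N (None keeps the last); returns when the fingers have stopped.
- r.sleep(seconds).
- r.ik(position, orientation): joint angles nearest the present ones, or None.
- r.camera(name): name is "side" or "top"; returns a dict with "image" (420x560x3 uint8, red, green, blue), "camera_matrix" (3x3 intrinsics, pixels), "pose" (4x4, takes a point from camera to world coordinates). Camera axes: x right, y down, z forward; pixel columns grow to the right and rows downward; lengths in mm; the calibration is good to about 2 mm. A picture is of the moment at which its call begins. There is no depth.
A pose or a line that the arm cannot do raises r.MotionError and nothing moves.
- r.hand_in(): hands the job in, once; it reports no verdict.
Readings, each from a call of its own:
- r.current_time(): time.
- r.current_joint_positions(): joint angles.
- r.current_joint_velocities(): joint speeds.
- r.current_tau(): joint torques, N m.
- r.current_eef_pos(): TCP position.
- r.current_tool_rot(): TCP orientation.
- r.current_contact_force(): force on the tool from outside, world axes, zero at the start.
- r.current_wrist_torque(): the same for the moment, N m.
- r.current_grip_width(): finger opening in mm.
Only numpy, scipy, OpenCV 4.12 (cv2) and the standard library are available. Lean on these libraries where they do the work, as an engineer would, in place of code of your own. Each camera call takes 0.05 s, during which the arm holds its last target.

## Working session

There is one attempt and no reset: what is moved stays moved. The work goes in short steps, each a Python script; the robot and the scene stay as the last script left them, time stands still between calls to the robot, and variables do not carry over. Pictures are saved under pics/ and viewed, and the job is handed in when it is done.

```bash
ls; mkdir -p pics; cat > h.py <<'E'
import numpy as np, cv2
from cell import r
def snap(n,tag):
    c=r.camera(n); cv2.imwrite(f"pics/{tag}.png",cv2.cvtColor(c["image"],cv2.COLOR_RGB2BGR)); np.savez(f"pics/{tag}.npz",**c); return c
def load(tag): return np.load(f"pics/{tag}.npz")
def onz(c,u,v,z):
    K=c["camera_matrix"];P=c["pose"]; d=P[:3,:3]@np.linalg.solve(K,[u,v,1]); o=P[:3,3]
    return o+d*(z-o[2])/d[2]
def proj(c,p):
    P=c["pose"]; q=P[:3,:3].T@(np.array(p,float)-P[:3,3]); q=c["camera_matrix"]@q; return q[:2]/q[2]
def tri(c1,uv1,c2,uv2):
    A=[];o=[]
    for c,uv in((c1,uv1),(c2,uv2)):
        d=c["pose"][:3,:3]@np.linalg.solve(c["camera_matrix"],[*uv,1]); d/=np.linalg.norm(d)
        M=np.eye(3)-np.outer(d,d);A.append(M);o.append(M@c["pose"][:3,3])
    p=np.linalg.solve(A[0]+A[1],o[0]+o[1]); return p
E
python3 - <<'E'
from h import *
for n in("top","side"):
    c=snap(n,n+"0"); print(n,c["camera_matrix"].round(1).tolist(),c["pose"].round(3).tolist())
print(r.grasp_offset,r.current_time(),r.current_tool_rot().round(3).tolist(),r.current_grip_width())
E
```

```text
pics
top [[413.1, 0.0, 272.5], [0.0, 413.1, 210.5], [0.0, 0.0, 1.0]] [[0.038, -0.946, 0.321, 140.891], [-0.999, -0.034, 0.018, -354.922], [-0.006, -0.321, -0.947, 1250.004], [0.0, 0.0, 0.0, 1.0]]
side [[490.6, 0.0, 283.8], [0.0, 490.6, 203.7], [0.0, 0.0, 1.0]] [[0.5, -0.455, 0.736, -380.852], [-0.866, -0.266, 0.424, -838.495], [0.003, -0.85, -0.527, 805.842], [0.0, 0.0, 0.0, 1.0]]
18.700000000000003 0.1 [[0.362, -0.0, -0.932], [0.932, -0.001, 0.362], [-0.001, -1.0, 0.0]] 85.56373612479354
```

View pics/top0.png

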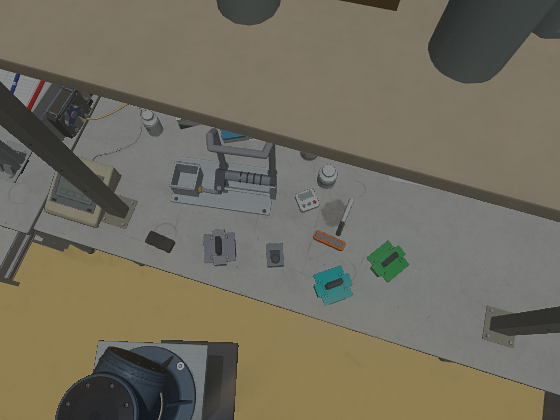

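View pics/side0.png

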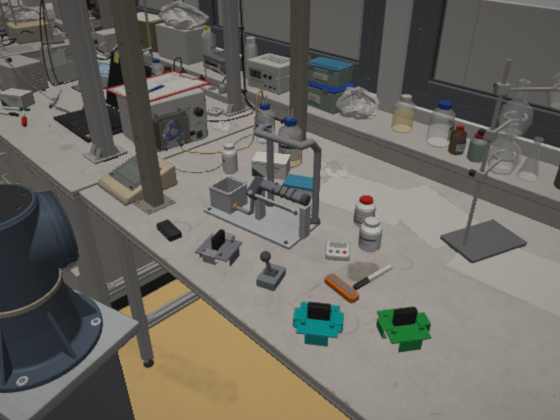

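The grey cover with the black bar is at top (219,246) / side (219,246). The turquoise (333,285) and green (388,261) look-alikes stay alone. Chamber is at top (186,178), the gun at (247,182), the valve at (275,254) and the hub at (160,241). Next, enlarged crops.

```bash
python3 - <<'E'
import cv2
a=cv2.imread("pics/top0.png")[120:275,135:335]; cv2.imwrite("pics/ct.png",cv2.resize(a,None,fx=3.8,fy=3.8,interpolation=cv2.INTER_CUBIC))
a=cv2.imread("pics/side0.png")[120:295,150:350]; cv2.imwrite("pics/cs.png",cv2.resize(a,None,fx=3.4,fy=3.4,interpolation=cv2.INTER_CUBIC))
E
```

```text
(no output)
```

View pics/ct.png

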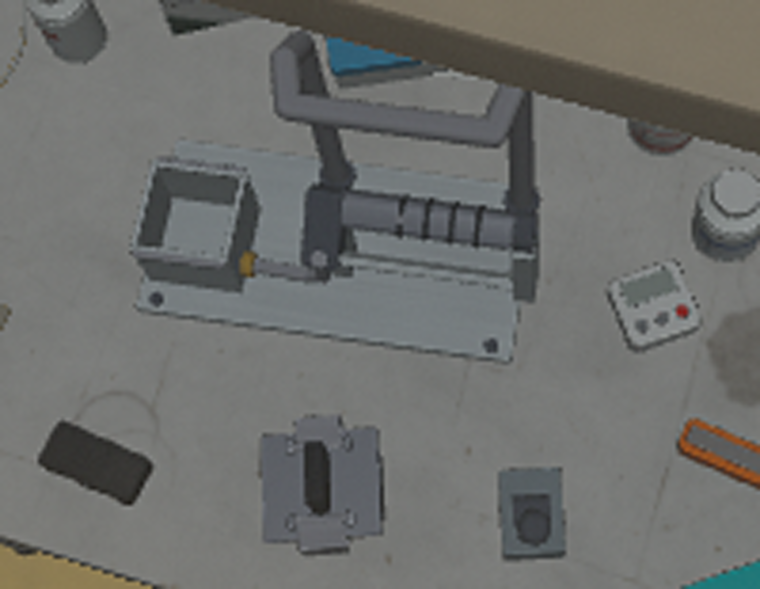

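View pics/cs.png

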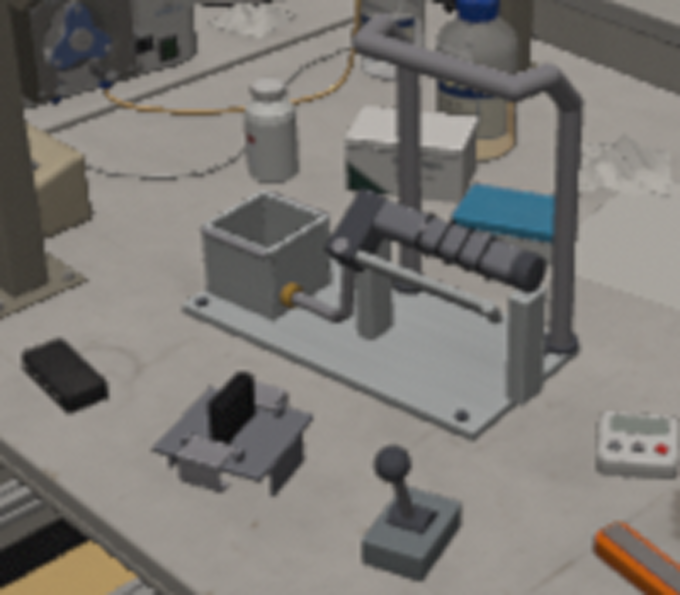

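```bash
cat >> h.py <<'E'
def crop(tag,u0,v0,w,h,s,out,pts=None,segs=None):
    im=cv2.imread(f"pics/{tag}.png")[v0:v0+h,u0:u0+w]
    im=cv2.resize(im,None,fx=s,fy=s,interpolation=cv2.INTER_CUBIC)
    im=cv2.convertScaleAbs(im,alpha=1.5)
    f=lambda p:(int(round((p[0]-u0+.5)*s-.5)),int(round((p[1]-v0+.5)*s-.5)))
    for a,b,col in segs or []: cv2.line(im,f(a),f(b),col,1)
    for k in range(0,w,5): cv2.line(im,f((u0+k,v0)),(f((u0+k,v0))[0],8 if k%10 else 16),(0,0,255),1)
    for k in range(0,h,5): cv2.line(im,f((u0,v0+k)),(8 if k%10 else 16,f((u0,v0+k))[1]),(0,0,255),1)
    cv2.imwrite(f"pics/{out}.png",im)
E
python3 - <<'E'
from h import *
crop("top0",165,155,60,45,12,"t_ch")
crop("side0",200,165,75,60,10,"s_ch")
crop("top0",195,220,60,50,12,"t_cv")
crop("side0",190,220,60,55,10,"s_cv")
E
```

```text
(no output)
```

View pics/t_ch.png

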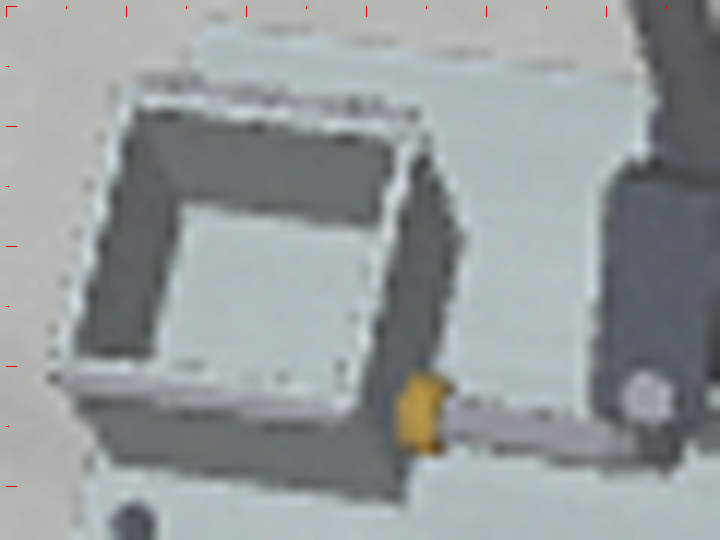

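View pics/s_ch.png

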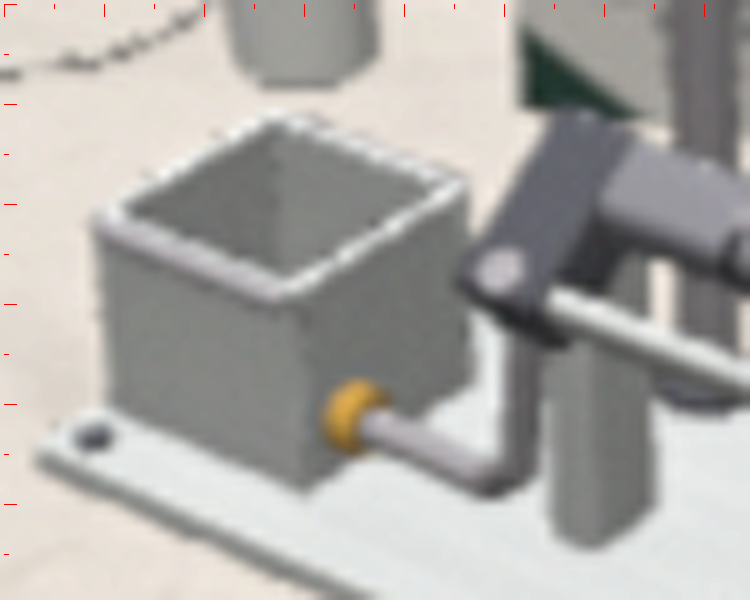

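View pics/t_cv.png

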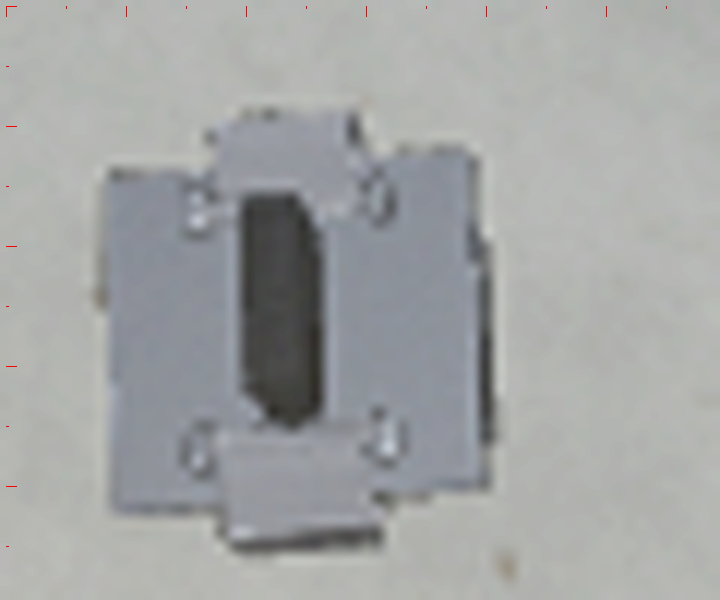

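View pics/s_cv.png

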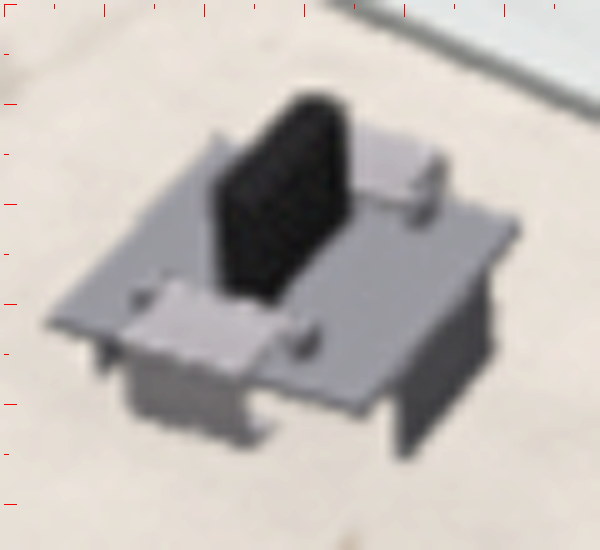

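```bash
cat >> h.py <<'E'
from scipy.optimize import least_squares
def px(u0,v0,s,l): return [(u0+(a+.5)/s-.5,v0+(b+.5)/s-.5) for a,b in l]
def fit(model,obs,x0,verbose=True,perz=False):
    # obs: list of (cam, pts list aligned with model or None)
    def W(p):
        c,s=np.cos(p[2]),np.sin(p[2]); return [np.array([p[0]+c*m[0]-s*m[1],p[1]+s*m[0]+c*m[1],m[2]+(p[3] if perz else 0)]) for m in model]
    def res(p):
        w=W(p); return np.concatenate([proj(c,w[i])-np.array(q) for c,ps in obs for i,q in enumerate(ps) if q is not None])
    o=least_squares(res,x0); 
    if verbose: print("fit",o.x.round(2),"yaw",np.degrees(o.x[2]).round(2),"rms px",np.sqrt(np.mean(o.fun**2)).round(2)); print(o.fun.reshape(-1,2).round(1).tolist())
    return o.x
E
python3 - <<'E'
from h import *
t,s=load("top0"),load("side0")
def go(m,T,S,name):
    for obs in ([(t,T),(s,S)],[(t,T)],[(s,S)]):
        print(name); fit(m,obs,[400,-250,0])
cm=[(44,47,34),(44,-47,34),(-44,-47,34),(-44,47,34)]
T=px(195,220,12,[(108,172),(475,150),(490,488),(115,512)])
S=px(190,220,10,[(220,137),(520,222),(365,402),(48,318)])
go(cm,T,S,"cover")
hm=[(44,40,82),(44,-40,82),(-44,-40,82),(-44,40,82)]
T=px(165,155,12,[(122,78),(428,110),(352,415),(60,378)])
S=px(200,165,10,[(275,114),(466,182),(275,298),(97,216)])
go(hm,T,S,"chamber")
E
```

```text
cover
fit [ 4.2987e+02 -1.7560e+02  1.1000e-01] yaw 6.42 rms px 0.41
[[-0.2, 0.5], [-0.0, 0.1], [0.0, 0.3], [-0.2, 0.6], [0.2, -0.5], [0.9, -0.7], [0.1, 0.2], [-0.1, -0.5]]
cover
fit [ 4.3103e+02 -1.7588e+02  1.1000e-01] yaw 6.05 rms px 0.12
[[-0.0, 0.1], [0.2, -0.2], [0.0, -0.0], [-0.2, 0.1]]
cover
fit [ 4.2837e+02 -1.7593e+02  1.2000e-01] yaw 6.83 rms px 0.37
[[-0.2, -0.1], [0.6, -0.5], [0.0, 0.5], [-0.4, -0.1]]
chamber
fit [ 6.4147e+02 -5.7230e+01 -1.0000e-01] yaw -5.91 rms px 0.79
[[0.0, -0.3], [-0.3, 0.3], [0.3, 0.9], [-1.1, 0.6], [0.5, -1.2], [1.4, -0.5], [1.1, -0.0], [-1.4, 0.0]]
chamber
fit [ 6.4281e+02 -5.7900e+01 -1.0000e-01] yaw -5.48 rms px 0.48
[[0.1, -0.6], [-0.1, -0.2], [0.7, 0.5], [-0.7, 0.3]]
chamber
fit [ 6.3921e+02 -5.7390e+01 -1.1000e-01] yaw -6.5 rms px 0.86
[[0.3, -0.9], [1.1, -0.1], [0.5, 0.4], [-1.9, 0.3]]
```

Confirmed: the grey one carries the black bar and clip arms, and both cameras fit it to under 3 mm. Now the gun, guard and valve.

```bash
python3 - <<'E'
from h import *
crop("top0",205,120,80,75,10,"t_g")
crop("side0",240,120,85,115,7,"s_g1"); crop("side0",240,165,80,60,10,"s_g")
crop("top0",260,235,35,35,12,"t_v")
crop("side0",250,245,45,45,12,"s_v")
E
```

```text
(no output)
```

View pics/t_g.png

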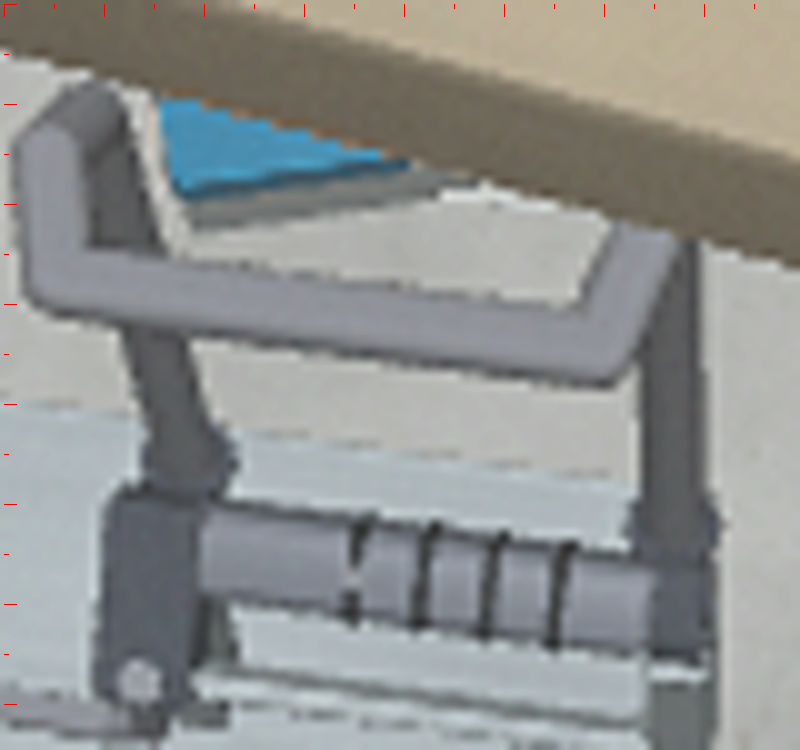

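View pics/s_g.png

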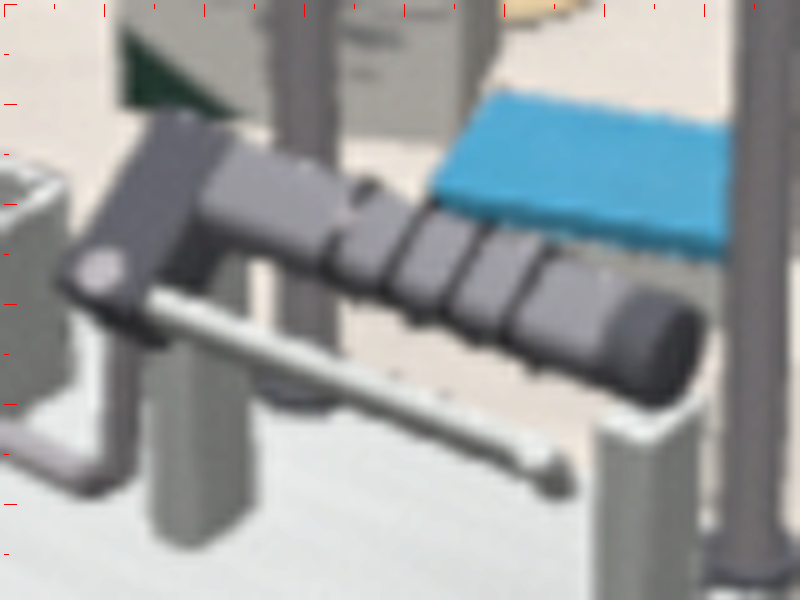

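View pics/t_v.png

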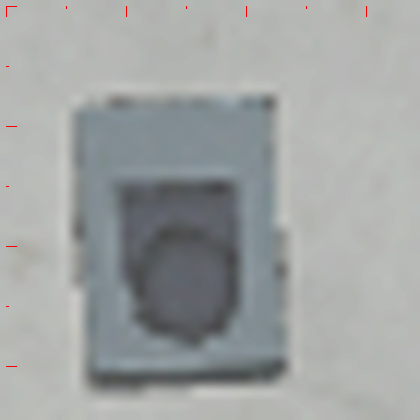

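View pics/s_v.png

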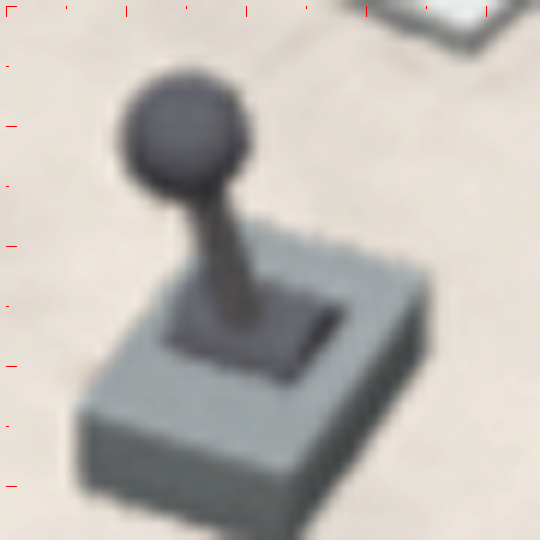

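View pics/s_g1.png

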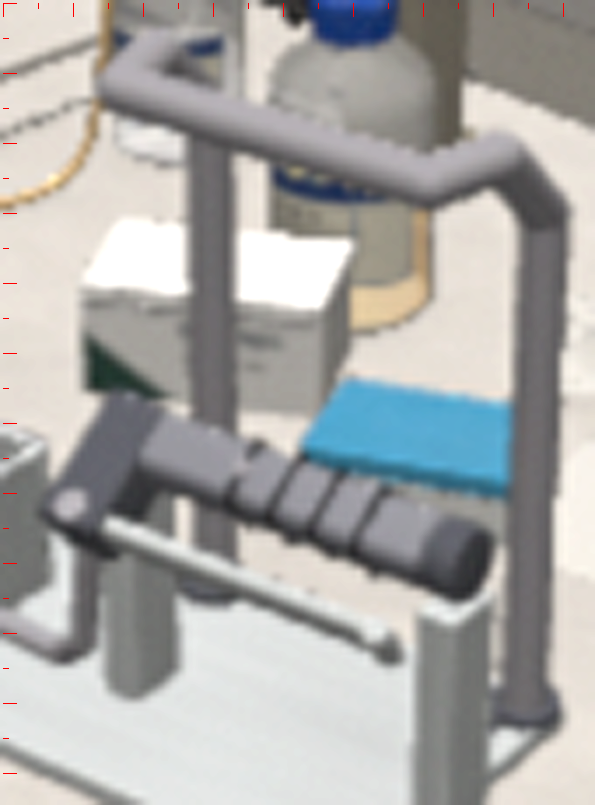

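```bash
python3 - <<'E'
from h import *
t,s=load("top0"),load("side0")
ray=lambda c,uv:(c["pose"][:3,3],c["pose"][:3,:3]@np.linalg.solve(c["camera_matrix"],[*uv,1]))
def linetri(TL,SP):
    (o,a),(_,b)=ray(t,TL[0]),ray(t,TL[1]); n=np.cross(a,b)
    out=[]
    for q in SP:
        p,d=ray(s,q); out.append(p+d*(n@(o-p))/(n@d))
    return out
H=linetri(px(205,120,10,[(200,552),(650,610)]),px(240,165,10,[(220,179),(420,256),(600,326)]))
print("handle",[h.round(1) for h in H],"yaw",np.degrees(np.arctan2(*(H[0]-H[2])[[0,1]])))
G=linetri(px(205,120,10,[(50,280),(605,350)]),px(240,120,7,[(115,85),(270,137),(430,185)]))
print("pipe",[h.round(1) for h in G],"yaw",np.degrees(np.arctan2(*(G[0]-G[2])[[0,1]])))
for q in px(205,120,10,[(50,280),(605,350)]): print(onz(t,*q,275).round(1))
# valve
m=[(35,25,25),(35,-25,25),(-35,-25,25),(-35,25,25)]
T=px(260,235,12,[(78,105),(275,100),(285,360),(90,370)]); S=px(250,245,12,[(0,0),(430,268),(290,472),(80,405)]); S[0]=None
for o in([(t,T),(s,S)],[(t,T)],[(s,S)]): fit(m,o,[400,-300,0])
print("ball",tri(t,px(260,235,12,[(188,285)])[0],s,px(250,245,12,[(185,137)])[0]))
# lever pivot
print("pivotface",tri(t,px(205,120,10,[(140,680)])[0],s,px(240,165,10,[(100,268)])[0]))
# predictions from chamber
c0=np.array([641.5,-57.2]); 
for yaw in(-5.5,-6,-6.5):
    y=np.radians(yaw); print(yaw,(c0+220*np.array([np.sin(y),-np.cos(y)])).round(1))
E
```

```text
handle [array([ 625.6, -187.4,  132.7]), array([ 619.2, -255.9,  131.1]), array([ 613.8, -314.7,  129.4])] yaw 5.279688625811949
pipe [array([ 639.9, -164.4,  275.3]), array([ 633.7, -237.1,  272.6]), array([ 626. , -309.1,  273.1])] yaw 5.486036952354767
[ 640.  -164.3  275. ]
[ 624.8 -311.2  275. ]
fit [ 4.1701e+02 -3.4385e+02  9.0000e-02] yaw 5.19 rms px 0.46
[[-0.1, 0.0], [-0.2, -0.4], [0.4, 0.6], [-0.0, 0.7], [0.8, -0.2], [0.3, -0.3], [-0.7, -0.5]]
fit [ 4.1774e+02 -3.4384e+02  8.0000e-02] yaw 4.42 rms px 0.31
[[0.0, -0.3], [-0.0, -0.5], [0.2, 0.5], [-0.2, 0.3]]
fit [ 4.1557e+02 -3.4397e+02  1.2000e-01] yaw 6.61 rms px 0.42
[[0.4, -0.1], [0.5, -0.0], [-0.8, 0.1]]
ball [ 388.8500067  -345.86527829   95.11152351]
pivotface [ 590.03351505 -171.00772579  117.13106726]
-5.5 [ 620.4 -276.2]
-6 [ 618.5 -276. ]
-6.5 [ 616.6 -275.8]
```

```bash
cat >> h.py <<'E'
def down(yawdeg):  # tool x along world direction at yawdeg, pointing down
    a=np.radians(yawdeg); x=np.array([np.cos(a),np.sin(a),0]); y=np.array([0,0,-1.]); return np.c_[x,y,np.cross(x,y)]
def gunR(yawdeg,sgn=1,lean=35):
    a=np.radians(yawdeg); l=np.radians(lean); h=np.array([np.cos(a),np.sin(a),0]); k=np.array([0,0,1.])
    x=sgn*(np.cos(l)*h+np.sin(l)*k); y=np.sin(l)*h-np.cos(l)*k; return np.c_[x,y,np.cross(x,y)]
E
python3 - <<'E'
from h import *
t,s=load("top0"),load("side0")
for q in((122,210),(106,222),(136,200),(118,197)): print("post",onz(t,*q,0).round(0))
print("edge", [onz(t,*q,0).round(0).tolist() for q in((150,280),(350,336))])
ik=lambda p,R:(lambda a: None if a is None else np.round(a,1).tolist())(r.ik(np.array(p,float),R))
for a in(96.4,-83.6): print("cover",a,ik([430,-175,160],down(a)),ik([430,-175,38],down(a)))
for a in(84.4,-95.6): print("chamber",a,ik([641,-57,190],down(a)),ik([641,-57,90],down(a)))
for sg in(1,-1):
  R=gunR(-5.6,sg); g=R[:,1]; p=np.array([612,-276,124.]);
  for d in(-160,-100,0,22): print("gun",sg,d,ik(p+g*d,R))
E
```

```text
post [549. 151.   0.]
post [507. 195.   0.]
post [584. 111.   0.]
post [592. 170.   0.]
edge [[329.0, 31.0, 0.0], [189.0, -570.0, 0.0]]
cover 96.4 [-22.1, 9.5, -15.7, 64.8, 0.0, -28.5] [-22.1, 15.6, -27.2, 47.2, 0.0, -28.5]
cover -83.6 [-22.1, 9.5, -15.7, 64.8, 0.0, 151.5] [-22.1, 15.6, -27.2, 47.2, 0.0, 151.5]
chamber 84.4 [-5.1, 30.3, 18.2, 77.9, 0.0, 0.5] [-5.1, 32.4, 6.9, 64.6, 0.0, 0.5]
chamber -95.6 [-5.1, 30.3, 18.2, 77.9, 0.0, -179.5] [-5.1, 32.4, 6.9, 64.6, 0.0, -179.5]
gun 1 -160 [-36.2, -4.4, -27.7, 35.6, 17.0, 64.1]
gun 1 -100 [-34.0, 0.9, -30.2, 27.3, 15.8, 66.1]
gun 1 0 [-30.9, 11.4, -31.6, 14.7, 14.2, 68.8]
gun 1 22 [-30.3, 13.8, -31.5, 12.2, 13.9, 69.4]
gun -1 -160 [-36.2, -4.4, -27.7, 35.6, 17.0, -115.9]
gun -1 -100 [-34.0, 0.9, -30.2, 27.3, 15.8, -113.9]
gun -1 0 [-30.9, 11.4, -31.6, 14.7, 14.2, -111.2]
gun -1 22 [-30.3, 13.8, -31.5, 12.2, 13.9, -110.6]
```

```bash
python3 - <<'E'
from h import *
R0=r.current_tool_rot()
q=r.ik(np.array([145,372.8,240]),R0); print(q)
r.move_j(q)
p=[429.9,-175.6,140]
r.move_to(p,down(96.3))
print(r.current_time(), r.current_eef_pos())
snap("top","top1");snap("side","side1")
crop("top1",150,170,160,110,5,"t1"); crop("side1",150,150,160,120,5,"s1")
E
```

```text
[ 6.87455933e+01  3.95667268e-01 -1.41006254e+01  7.55615256e+01
  1.18457385e-03  8.99905210e+01]
2.8333 [ 430.21909061 -175.0567982   140.03439562]
```

View pics/t1.png

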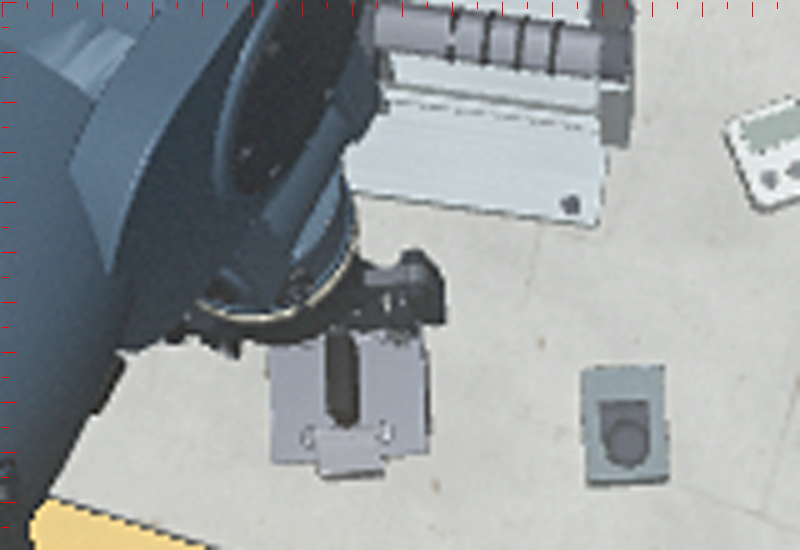

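View pics/s1.png

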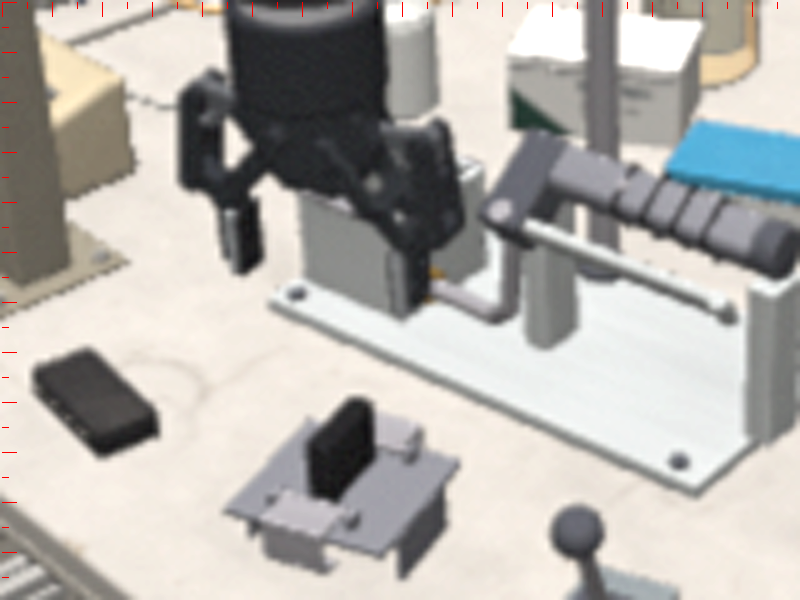

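The gripper is open over the cover with a finger to each side of the bar (side crop, fingers at (240,240) and (410,280), bar at (340,450)). I'll descend and grip.

```bash
python3 - <<'E'
from h import *
R=down(96.3)
r.command_gripper(40)
r.move_linear([429.9,-175.6,40.5],R,rate=120)
print(r.current_contact_force().round(1),r.current_eef_pos().round(1))
r.command_gripper(5,70)
print("w",r.current_grip_width(),r.current_contact_force().round(1))
r.move_linear([429.9,-175.6,190],rate=150)
print(r.current_grip_width(),r.current_contact_force().round(1),r.current_time())
snap("side","side2"); crop("side2",150,100,150,150,4,"s2")
E
```

```text
[-0.2 -0.3  0. ] [ 430.3 -175.8   41.1]
w 15.281730035979292 [-0.9  0.8  7.8]
15.206180770451406 [-0.4 -0.4 -1.3] 5.9
```

View pics/s2.png

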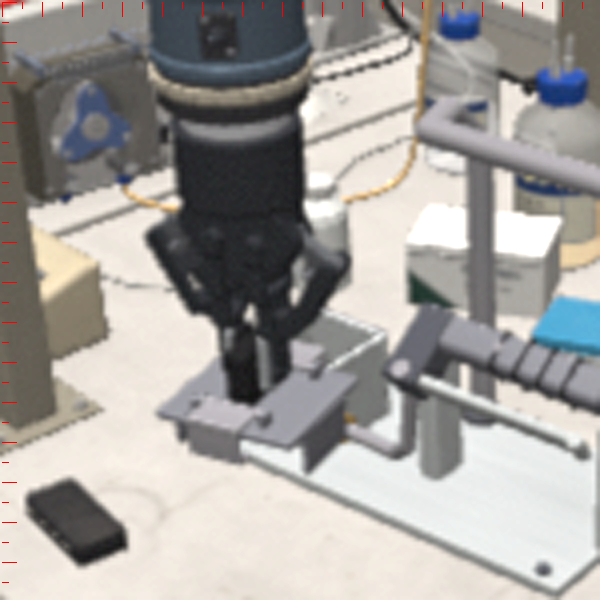

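```bash
python3 - <<'E'
from h import *
r.move_linear([641.5,-57.2,205],down(84.2),rate=180)
r.move_linear([641.5,-57.2,150],rate=120)
r.sleep(0.2)
print(r.current_eef_pos().round(2),r.current_contact_force().round(1),r.current_time(),np.degrees(np.arctan2(*r.current_tool_rot()[[1,0],0])))
snap("side","side3"); crop("side3",190,120,90,100,8,"s3")
snap("top","top3"); crop("top3",150,140,90,75,8,"t3")
E
```

```text
[641.97 -57.25 150.91] [ 0.   0.6 -1.5] 8.2583 84.19944162885
```

View pics/s3.png

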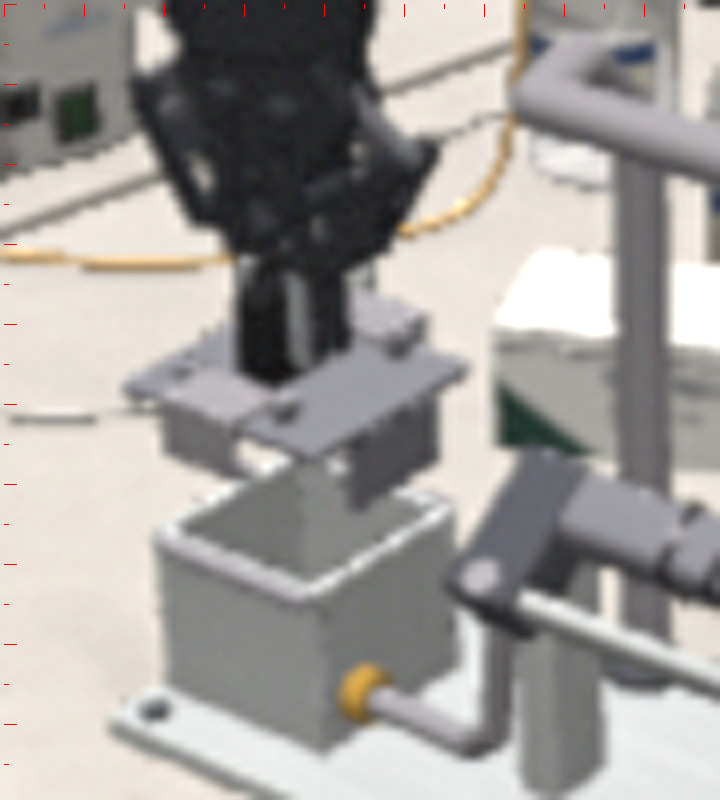

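View pics/t3.png

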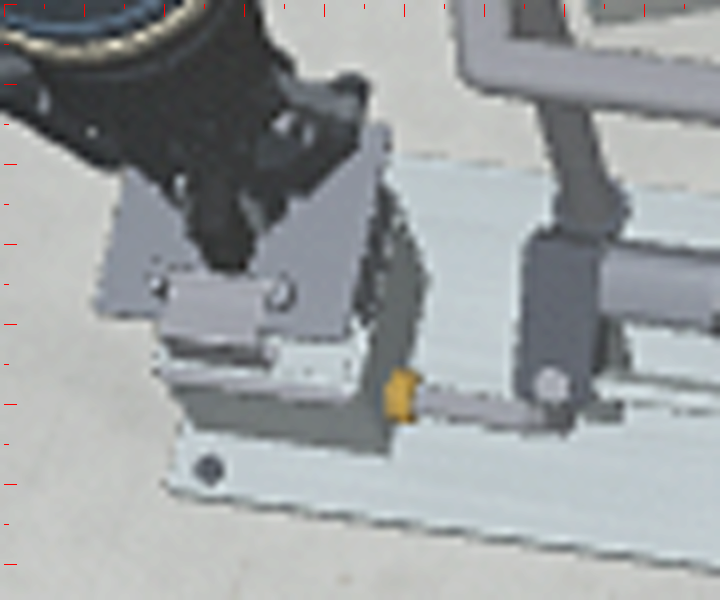

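```bash
python3 - <<'E'
from h import *
t,s=load("top3"),load("side3")
z=143.8; m=[(44,47,z),(44,-47,z),(-44,-47,z),(-44,47,z)]
T=px(150,140,8,[(0,0),(383,124),(352,340),(95,312)]); S=px(190,120,8,[(0,0),(467,364),(318,452),(125,385)]); T[0]=S[0]=None
for o in([(t,T),(s,S)],[(t,T)],[(s,S)]): fit(m,o,[640,-60,-.1])
E
```

```text
fit [ 6.4125e+02 -5.7190e+01 -7.0000e-02] yaw -3.93 rms px 0.49
[[0.7, -0.2], [-0.4, 0.1], [-0.1, 0.5], [0.6, -0.8], [0.2, 0.1], [-0.9, -0.3]]
fit [ 6.4153e+02 -5.6800e+01 -6.0000e-02] yaw -3.56 rms px 0.38
[[0.5, -0.4], [-0.4, -0.1], [-0.2, 0.5]]
fit [ 6.4005e+02 -5.8470e+01 -8.0000e-02] yaw -4.69 rms px 0.51
[[0.8, -0.4], [0.0, 0.4], [-0.8, -0.2]]
```

The cover's fit (641.2, -57.2) sits within 0.5 mm of the chamber's. I'll descend with force monitoring.

```bash
python3 - <<'E'
from h import *
R=down(84.4)
z=150; 
for zt in(128,122,117,113,110,108.5):
    r.move_linear([641.7,-57.2,zt-0.9],R,rate=80)
    f=r.current_contact_force(); p=r.current_eef_pos()
    print(zt,p.round(1),f.round(1),r.current_wrist_torque().round(2))
    if np.linalg.norm(f-[0,0.3,-1.5])>6: print("stop");break
print(r.current_time())
snap("side","side4"); crop("side4",190,120,90,100,8,"s4")
E
```

```text
128 [641.5 -57.2 126.9] [-0.9 -0.6 -1.2] [-0.01  0.05  0.02]
122 [641.6 -57.2 120.9] [ 0.8 -0.3 -1.7] [-0.02  0.02  0.01]
117 [641.5 -57.2 115.8] [ 1.   0.1 -1. ] [-0.02  0.04  0.03]
113 [641.6 -57.2 111.8] [-0.1 -0.1 -1.7] [-0.04  0.   -0.08]
110 [641.6 -57.2 108.9] [-0.5  1.3 -1. ] [-0.05  0.02  0.02]
108.5 [641.7 -57.2 107.6] [ 0.8  0.6 -1.6] [ 0.01  0.02 -0.03]
10.0417
```

View pics/s4.png

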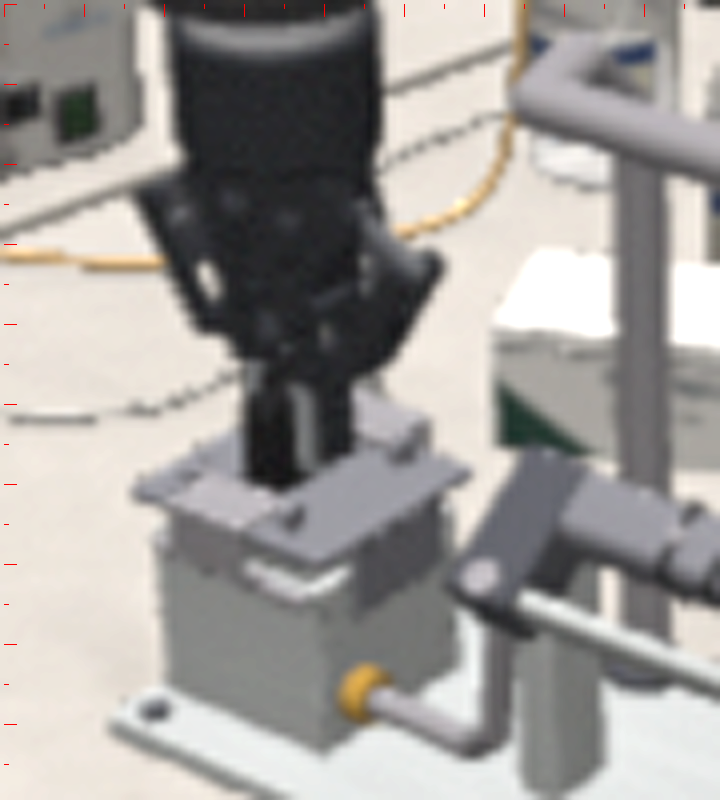

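The aprons are outside the walls with no contact force. Now I press.

```bash
python3 - <<'E'
from h import *
R=down(84.4)
for zt in(106,104.5,103,101.5,100,98.5,97,96,95,94,93.2,92.5):
    r.move_linear([641.7,-57.2,zt],R,rate=60)
    f=r.current_contact_force(); p=r.current_eef_pos()
    print(zt,p.round(1),f.round(1),r.current_wrist_torque().round(2),round(float(r.current_grip_width()),1))
    if f[2]>34: print("stop");break
print(r.current_time())
snap("side","side5"); crop("side5",190,120,90,100,8,"s5")
E
```

```text
106 [642.1 -57.2 106.5] [0.1 0.3 4.6] [-0.03  0.01 -0.06] 14.5
104.5 [642.3 -57.2 105.2] [ 0.4 -0.9  6.8] [-0.01 -0.03 -0.06] 15.4
103 [642.3 -57.3 103.7] [1.  1.6 6. ] [-0.01 -0.17 -0.14] 15.0
101.5 [642.2 -57.3 102.1] [1.7 0.3 5.7] [ 0.   -0.07 -0.23] 14.6
100 [642.1 -57.3 100.4] [1.7 0.2 4.2] [ 0.01 -0.11 -0.19] 14.8
98.5 [641.7 -57.2  98.4] [ 0.3 -1.   1.4] [-0.02 -0.21 -0.16] 14.9
97 [641.5 -57.3  96. ] [  1.1  -0.  -10.8] [-0.09 -0.37 -0.06] 15.0
96 [641.4 -57.1  95.8] [ 0.7 -0.  -5.4] [-0.09 -0.03 -0.05] 14.8
95 [641.7 -57.2  95.3] [-1.9  0.7  2.5] [-0.    0.31  0.02] 14.8
94 [641.7 -57.2  95.3] [-7.8  1.  16.3] [ 0.16  1.57 -0.  ] 14.7
93.2 [641.8 -57.2  95.2] [-12.4   1.   25.6] [ 0.19  2.4  -0.03] 14.9
92.5 [641.8 -57.2  95.2] [-16.3   1.4  34.3] [ 0.26  3.18 -0.03] 15.0
stop
13.0917
```

View pics/s5.png

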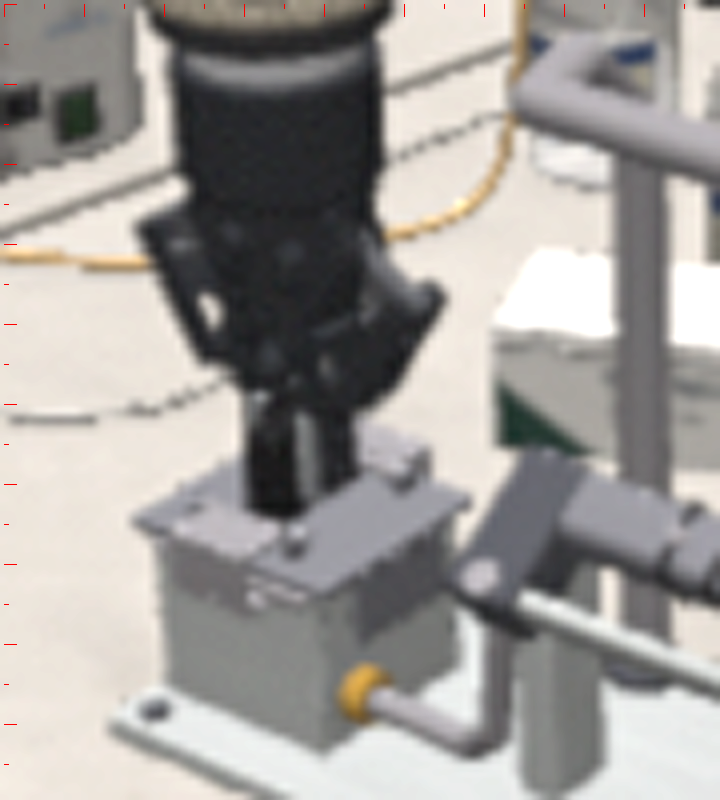

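Hard stop at TCP z 95.2, as predicted for home (95.1), after the force dipped to -10.8 N in the snap-through. I'll do a light tug test, then release.

```bash
python3 - <<'E'
from h import *
R=down(84.4)
r.move_linear([641.7,-57.2,95.2],R,rate=60); print(r.current_contact_force().round(1))
r.move_linear([641.7,-57.2,96.3],R,rate=60); print("tug",r.current_eef_pos().round(1),r.current_contact_force().round(1))
r.move_linear([641.7,-57.2,95.2],R,rate=60)
r.command_gripper(40)
r.move_linear([641.7,-57.2,185],R,rate=150)
print(r.current_contact_force().round(1),r.current_time())
r.command_gripper(0,40)
vy=5.2; a=np.radians(vy); ex=np.array([np.cos(a),np.sin(a),0]); pv=np.array([417,-343.9,0])
p=pv-85*ex; p[2]=160
r.move_linear(p,down(90+vy),rate=250)
print(r.current_time(),r.current_eef_pos().round(1))
snap("side","side6"); crop("side6",150,100,170,190,4,"s6"); crop("side6",200,160,70,60,10,"s6b")
snap("top","top6"); crop("top6",150,140,160,130,5,"t6")
E
```

```text
[-2.1 -0.1  4.9]
tug [641.6 -57.2  95.8] [ 0.7 -0.4 -5.6]
[ 0.6 -0.2 -0.4] 15.0083
17.3333 [ 332.8 -351.2  160. ]
```

View pics/s6b.png

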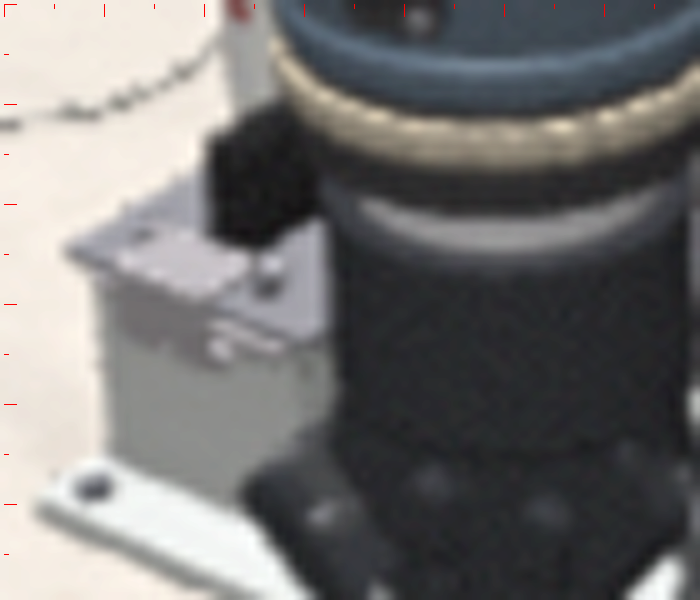

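View pics/t6.png

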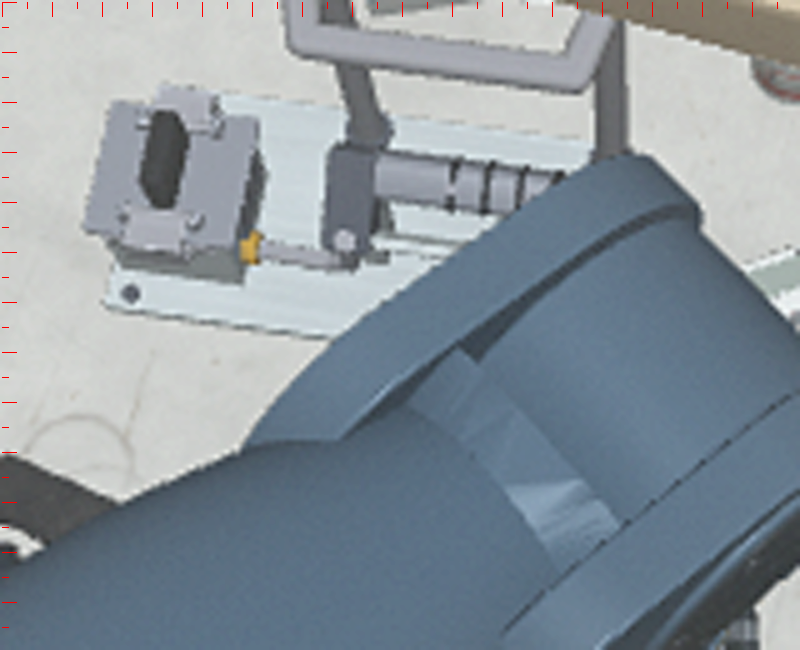

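View pics/s6.png

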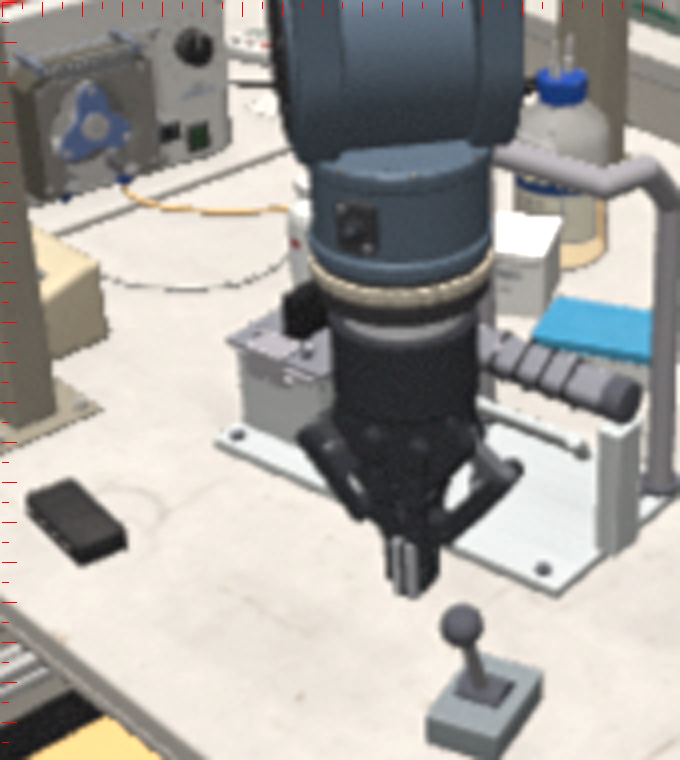

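The cover lies flat on the chamber, bar upright (top crop (165,160)). The fingers are shut beside the valve ball, so I push it over.

```bash
python3 - <<'E'
from h import *
vy=5.2; a=np.radians(vy); ex=np.array([np.cos(a),np.sin(a),0]); pv=np.array([417,-343.9,80]); R=down(90+vy)
r.move_linear(pv-85*ex,R,rate=200)
for d in(-60,-40,-20,-5,5,10,14,17,20,23,26,29):
    r.move_linear(pv+d*ex,R,rate=120)
    f=r.current_contact_force(); print(d,((r.current_eef_pos()-pv)@ex).round(1),f.round(1), (f@ex).round(1))
    if f@ex<-8: break
r.move_linear(pv+(d-15)*ex,R,rate=150)
r.move_linear(pv+(d-15)*ex+[0,0,90],R,rate=250)
print(r.current_time())
snap("side","side7"); crop("side7",220,220,100,90,7,"s7")
E
```

```text
-60 -59.1 [0.  1.1 0.3] 0.1
-40 -39.9 [-0.3  0.1 -0.8] -0.3
-20 -20.2 [-0.5 -0.2 -0.3] -0.5
-5 -5.3 [ 0.  -0.2 -0.2] 0.0
5 4.8 [-0.3 -0.5  0.1] -0.3
10 10.0 [-0.5  0.3 -1.2] -0.5
14 14.2 [ 0.1 -0.3 -0.3] 0.0
17 15.2 [-14.5  -2.1   5.3] -14.6
21.0083
```

View pics/s7.png

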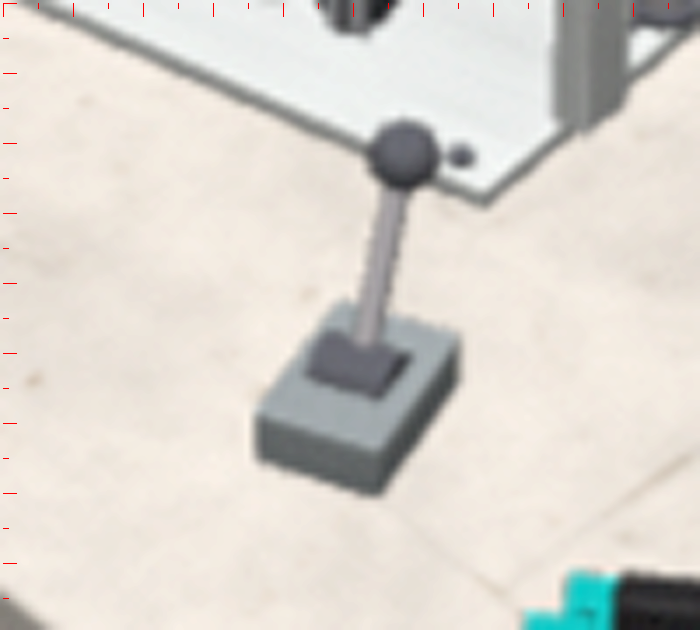

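```bash
python3 - <<'E'
from h import *
t,s=load("top0"),load("side0")
print("ball exp",proj(s,[455,-340.4,92.2]).round(1))
def segs(c,sp,yaw,col):
    R=gunR(yaw); X=R[:,0]; Z=-R[:,1]; Y=np.cross(Z,X); sp=np.array(sp,float); L=[]
    for a in(-6,22):
        for b in(-13,13): L.append((proj(c,sp+a*X+b*Z-40*Y),proj(c,sp+a*X+b*Z+70*Y),col))
    L.append((proj(c,sp-36*X-40*Y-11*Z),proj(c,sp-36*X+70*Y-11*Z),(255,0,255)))
    L.append((proj(c,sp-36*X-40*Y+11*Z),proj(c,sp-36*X+70*Y+11*Z),(255,0,255)))
    return L
for n,sp in(("A",(612,-275.6,120)),("B",(612,-275.6,125))):
  crop("top0",205,160,80,45,10,"ot"+n,segs=segs(t,sp,-5.6,(0,255,0))); crop("side0",240,165,80,60,10,"os"+n,segs=segs(s,sp,-5.6,(0,255,0)))
  if 1:
    pass
import cv2
for k in("ot","os"):
    A=cv2.imread(f"pics/{k}A.png");B=cv2.imread(f"pics/{k}B.png"); cv2.imwrite(f"pics/{k}.png",cv2.resize(np.vstack([A,B]),None,fx=.66 if k=="ot" else .5,fy=.66 if k=="ot" else .5,interpolation=cv2.INTER_AREA))
E
```

```text
ball exp [277.6 241.8]
```

View pics/osA.png

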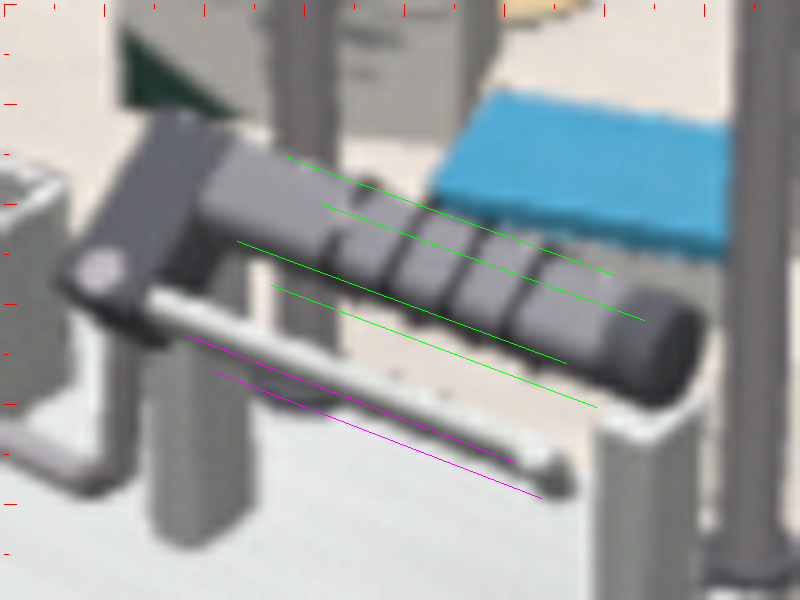

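View pics/osB.png

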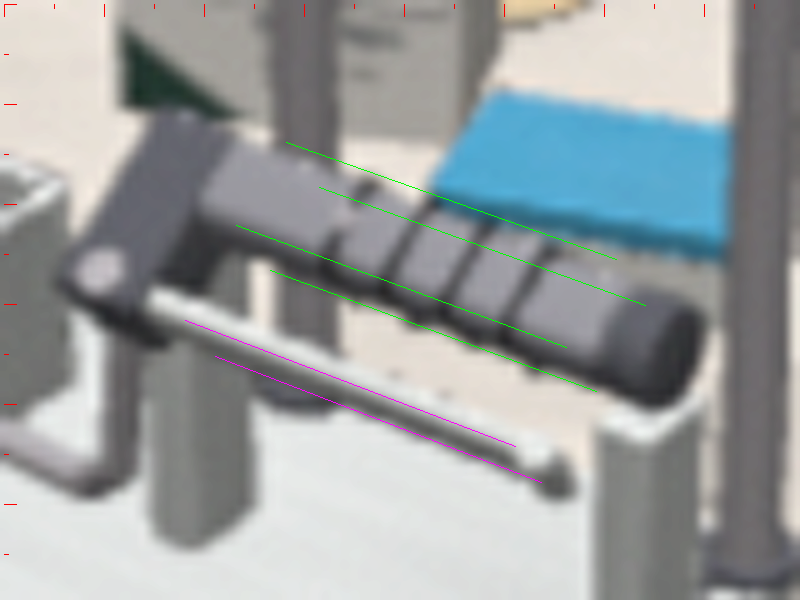

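View pics/ot.png

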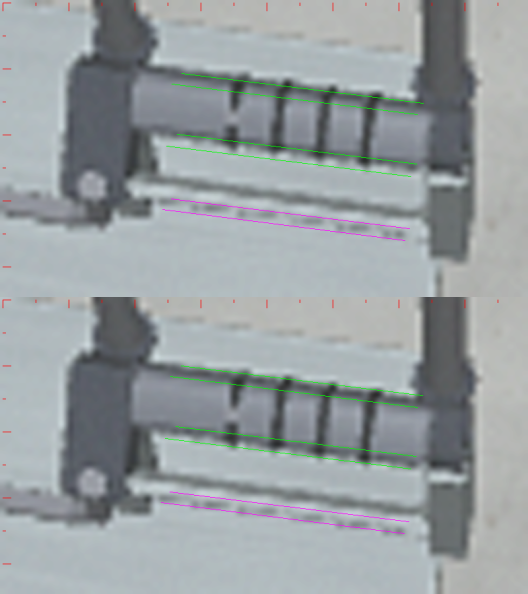

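```bash
python3 - <<'E'
from h import *
t,s=load("top0"),load("side0")
m=[(44,47,34),(44,-47,34),(-44,-47,34),(-44,47,34)]
fit(m,[(t,px(195,220,12,[(108,172),(475,150),(490,488),(115,512)])),(s,px(190,220,10,[(220,137),(520,222),(365,402),(48,318)]))],[430,-175,.1,0],perz=True)
m=[(44,40,82),(44,-40,82),(-44,-40,82),(-44,40,82)]
fit(m,[(t,px(165,155,12,[(122,78),(428,110),(352,415),(60,378)])),(s,px(200,165,10,[(275,114),(466,182),(275,298),(97,216)]))],[640,-57,-.1,0],perz=True)
m=[(35,25,25),(35,-25,25),(-35,-25,25),(-35,25,25)]
S=px(250,245,12,[(0,0),(430,268),(290,472),(80,405)]); S[0]=None
fit(m,[(t,px(260,235,12,[(78,105),(275,100),(285,360),(90,370)])),(s,S)],[417,-344,.1,0],perz=True)
ik=lambda p,R:(lambda a: None if a is None else np.round(a,1).tolist())(r.ik(np.array(p,float),R))
R=gunR(-5.6); p=np.array([612.5,-275.6,123]); g=R[:,1]
for d in(-190,-150,0,20): print(d,(p+g*d).round(0),ik(p+g*d,R))
print(r.current_eef_pos())
E
```

```text
fit [ 4.3096e+02 -1.7477e+02  1.1000e-01 -2.1600e+00] yaw 6.42 rms px 0.35
[[-0.3, 0.4], [-0.2, -0.0], [-0.2, 0.0], [-0.3, 0.4], [0.3, -0.1], [0.9, -0.4], [0.1, 0.6], [-0.1, -0.2]]
fit [ 6.4315e+02 -5.6040e+01 -1.0000e-01 -2.5900e+00] yaw -5.91 rms px 0.75
[[-0.1, -0.5], [-0.5, 0.1], [0.1, 0.7], [-1.2, 0.4], [0.6, -0.8], [1.4, -0.1], [1.1, 0.4], [-1.3, 0.5]]
fit [ 4.1799e+02 -3.4338e+02  9.0000e-02 -2.0500e+00] yaw 5.16 rms px 0.41
[[-0.3, -0.1], [-0.3, -0.5], [0.2, 0.4], [-0.2, 0.5], [0.8, 0.2], [0.3, 0.0], [-0.7, -0.2]]
-190 [ 504. -265.  279.] [-37.4, -6.7, -26.2, 39.7, 17.6, 63.1]
-150 [ 527. -267.  246.] [-35.7, -3.5, -28.3, 34.0, 16.7, 64.6]
0 [ 612. -276.  123.] [-30.8, 11.4, -31.7, 14.5, 14.1, 68.9]
20 [ 624. -277.  107.] [-30.3, 13.7, -31.6, 12.2, 13.9, 69.4]
[ 419.17944782 -343.53262493  169.66497363]
```

The valve ball is at (277.6, 242.0) in the side view, against (277.6, 241.8) expected when fully open. Now the gun approach.

```bash
cat >> h.py <<'E'
RG=gunR(-5.6); GX=RG[:,0]; GZ=-RG[:,1]; GY=np.cross(GZ,GX); SP=np.array([611.,-275.3,126.])
def G(x,y,z): return SP+x*GX+y*GY+z*GZ
E
python3 - <<'E'
from h import *
r.move_linear([419,-343,200],rate=200)
r.command_gripper(85)
r.move_to(G(-7,0,150),RG)
print(r.current_time(),r.current_eef_pos().round(1),(r.current_eef_pos()-SP).dot(np.c_[GX,GY,GZ]).round(1))
r.move_linear(G(-7,0,60),RG,rate=150)
print(r.current_contact_force().round(1),r.current_time())
snap("side","side8"); crop("side8",210,120,120,110,6,"s8")
snap("top","top8"); crop("top8",190,120,120,90,6,"t8")
E
```

```text
23.8 [ 519.7 -266.5  244.8] [-7.0e+00 -1.0e-01  1.5e+02]
[-0.1  0.4  0.6] 24.55
```

View pics/s8.png

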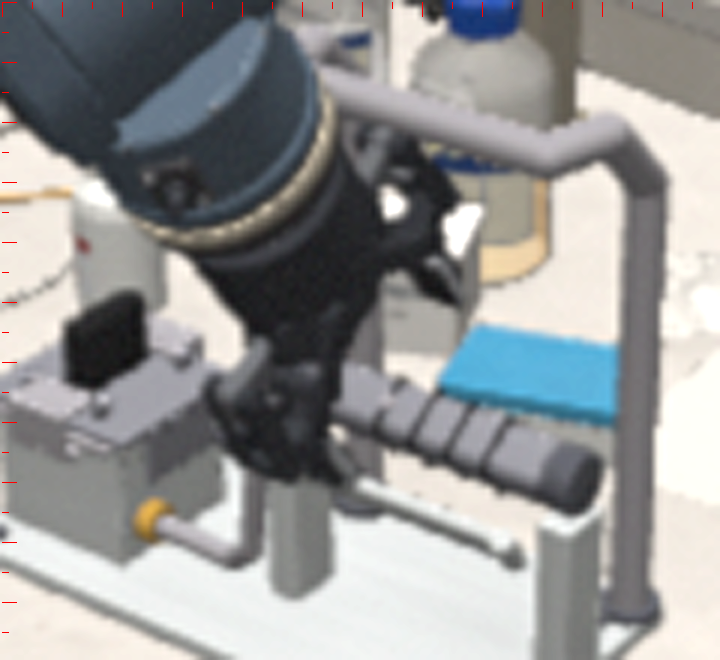

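View pics/t8.png

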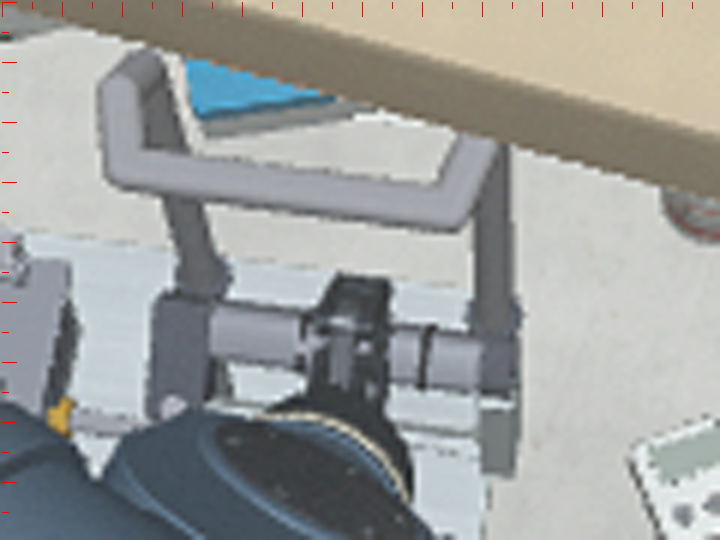

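The open fingers straddle handle and lever under the pipe (side crop (450,270) and (300,440)), and the gripper is clear of the pipe. I'll advance with force checks, then touch the handle.

```bash
python3 - <<'E'
from h import *
B=np.c_[GX,GY,GZ]
ok=True
for z in(35,15,0,-12,-22):
    r.move_linear(G(-7,0,z),RG,rate=120); f=r.current_contact_force()@B; print(z,f.round(1))
    if np.linalg.norm(f)>6: ok=False; print("stop"); break
if ok:
    r.command_gripper(72); print(r.current_grip_width())
    for x in np.arange(-8,-22,-1.0):
        r.move_linear(G(x,0,-22),RG,rate=40); f=r.current_contact_force()@B; p=(r.current_eef_pos()-SP)@B
        print(x,p.round(1),f.round(1))
        if abs(f[0])>5: break
print(r.current_time())
E
```

```text
35 [-0.4  0.4  0.4]
15 [-0.2  0.2  0.5]
0 [ 0.1  0.2 -0.1]
-12 [ 0.1 -0.4  0.6]
-22 [0.  0.3 0.5]
72.00139897033333
-8.0 [ -8.1  -0.  -21.9] [-0.   0.6 -0. ]
-9.0 [ -9.1   0.  -22. ] [-0.3  0.1 -0.1]
-10.0 [-10.1   0.  -22. ] [-0.4  0.   0. ]
-11.0 [-11.1   0.  -22. ] [-0.4  0.2 -0.1]
-12.0 [-12.1   0.  -22. ] [ 0.3 -0.4 -0.1]
-13.0 [-13.1   0.  -22. ] [ 0.6 -0.5 -0.9]
-14.0 [-14.1   0.  -22. ] [-0.2 -0.4 -0.4]
-15.0 [-14.2  -0.1 -21.9] [ 5.7  0.7 -2. ]
28.3917
```

Contact puts the handle's face at +21.85 mm against 22 expected, so the squeeze point is accurate. I'll centre and squeeze.

```bash
python3 - <<'E'
from h import *
B=np.c_[GX,GY,GZ]
r.command_gripper(77)
r.move_linear(G(0,0,-22),RG,rate=80)
def rd(s): print(s,round(float(r.current_time()),2),"w",round(float(r.current_grip_width()),2),"f",(r.current_contact_force()@B).round(1),"p",((r.current_eef_pos()-SP)@B).round(1))
rd("open")
r.command_gripper(50,35); rd("50")
r.command_gripper(38,35); rd("squeezed")
for i in range(3): r.sleep(0.4); rd("hold")
snap("side","side9"); crop("side9",210,120,120,110,6,"s9")
E
```

```text
open 28.96 w 77.06 f [ 0.  -0.8 -0.1] p [  0.2   0.  -22. ]
50 29.34 w 50.36 f [-10.8  -0.4   7.7] p [ -3.3   0.2 -22.4]
squeezed 29.56 w 44.32 f [-2.1  2.7 13.4] p [ -0.5   0.2 -21.7]
hold 29.96 w 44.33 f [-2.4  1.8 14.2] p [ -0.5   0.1 -21.7]
hold 30.36 w 44.45 f [-3.1  1.3 12.9] p [ -0.5   0.1 -21.7]
hold 30.76 w 43.64 f [-2.9  1.9 13.6] p [ -0.5   0.1 -21.7]
```

View pics/s9.png

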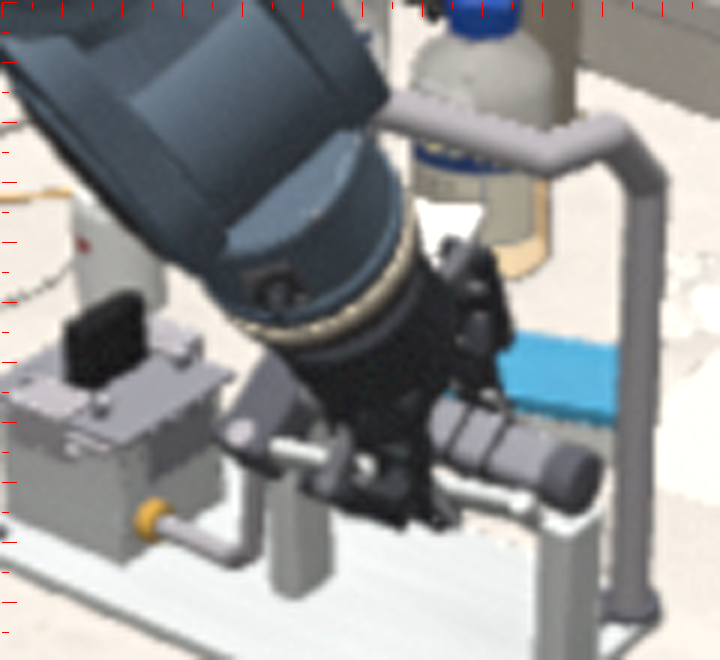

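Width 44.0 to 44.4 mm means fully squeezed. I'll confirm with a firmer grip, hold for over 2 s more, then release and retract.

```bash
python3 - <<'E'
from h import *
B=np.c_[GX,GY,GZ]
def rd(s): print(s,round(float(r.current_time()),2),"w",round(float(r.current_grip_width()),2),"f",(r.current_contact_force()@B).round(1),"p",((r.current_eef_pos()-SP)@B).round(1))
r.command_gripper(36,55); rd("55N")
for i in range(4): r.sleep(0.6); rd("hold")
r.command_gripper(80); rd("open")
r.move_linear(G(-7,0,-22),RG,rate=80); rd("ctr")
r.command_gripper(85)
r.move_linear(G(-7,0,60),RG,rate=120); rd("out")
r.move_linear(G(-7,0,170),RG,rate=200); rd("out")
r.move_to([330,-260,300],down(0-20))
rd("away")
snap("side","side10"); crop("side10",195,140,120,150,4,"s10")
snap("top","top10"); crop("top10",130,120,230,180,3,"t10")
crop("side10",240,165,80,60,10,"s10g")
E
```

```text
55N 31.02 w 43.39 f [-2.7  2.6 15.5] p [ -0.3   0.2 -21.6]
hold 31.62 w 43.3 f [-2.1  2.6 15.3] p [ -0.3   0.1 -21.6]
hold 32.23 w 43.37 f [-2.3  2.5 15.5] p [ -0.3   0.1 -21.6]
hold 32.83 w 43.73 f [-2.   2.3 15.5] p [ -0.3   0.2 -21.6]
hold 33.42 w 44.0 f [-2.3  2.3 15.7] p [ -0.3   0.1 -21.6]
open 33.88 w 80.05 f [-0.3 -0.3 -1.4] p [  0.4  -0.1 -21.9]
ctr 34.12 w 80.14 f [ 0.6 -1.1  0.2] p [ -7.6   0.1 -22. ]
out 35.18 w 85.16 f [ 0.2  0.6 -0.2] p [-7.3  0.1 59.6]
out 35.88 w 84.89 f [-1.2 -0.2  0.1] p [-7.60e+00  1.00e-01  1.69e+02]
away 36.83 w 84.72 f [-0.3  0.7  0.1] p [-130.6  -12.1  302.6]
```

View pics/s10.png

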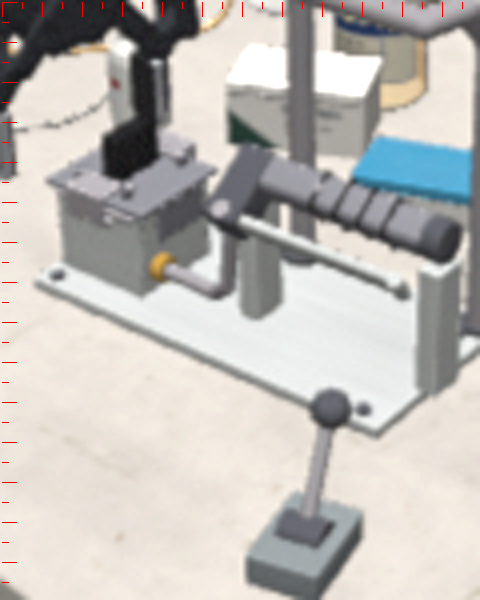

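View pics/side10.png

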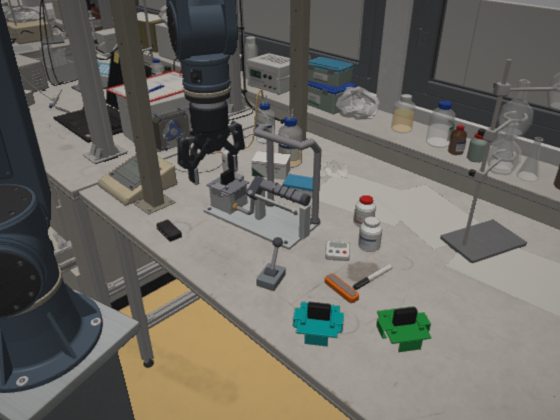

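View pics/s10g.png

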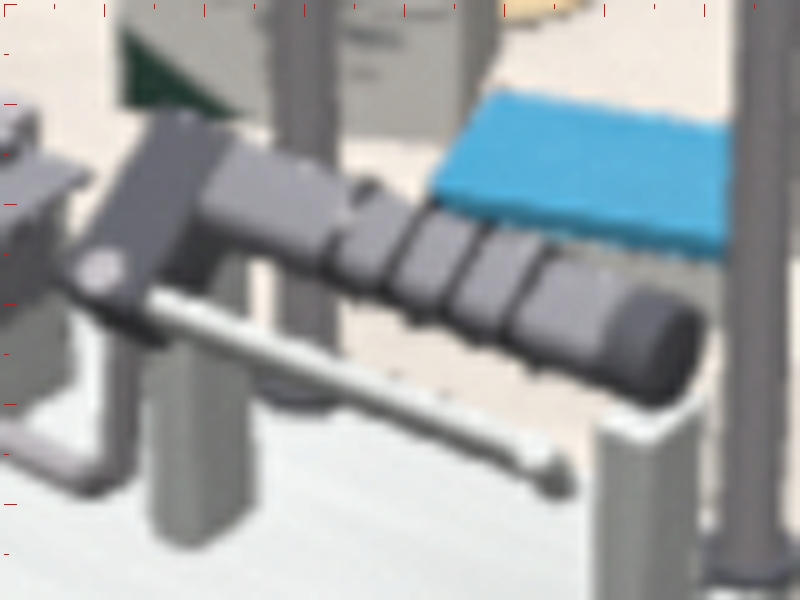

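View pics/t10.png

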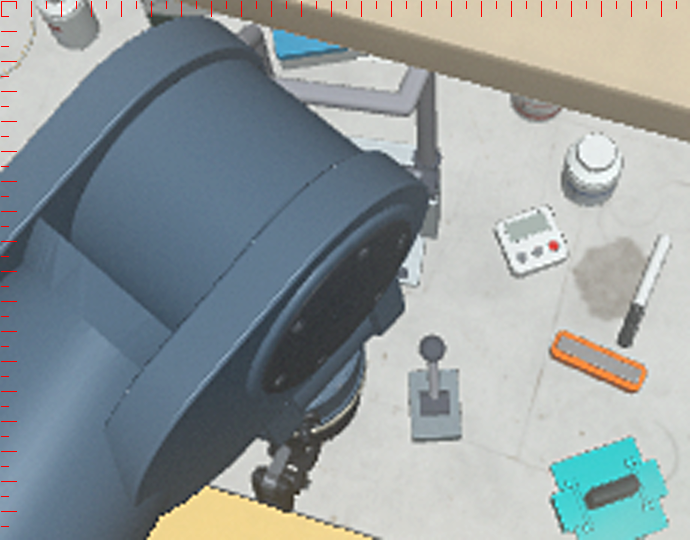

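The lever tip is back at its free position (crop (555,480), as at the start). The cover is on, the valve ball is over, the bystanders are unmoved, and the robot touches nothing.

```bash
python3 - <<'E'
from h import *
print(r.current_contact_force().round(1),r.current_time()); print(r.hand_in())
E
```

```text
[-0.   0.3  0.2] 36.9333
the job is handed in; nothing more can be done
None
```

I put the cover on the chamber, pushed the valve open and squeezed the gun, in that order. I handed the job in at 36.9 s; no verdict was reported.

- **Cover:** I pressed it down until the clip arms snapped through. It stopped at TCP z 95.2 mm, against 95.1 mm expected for home. It held under a light tug of about 5 N before I let go, and it lay flat in the pictures afterwards.
- **Valve:** I pushed the lever away from the robot until it hit its stop. In the side picture the ball was within 0.2 px of where it should be when fully open.
- **Gun:** I reached in under the guard pipe leaned over by 35°. The squeeze went to 43.3–44.5 mm, against about 44 mm for fully home, and I held it for about 3.9 s. The last picture shows the lever back in its free position.

**Final state:** the robot was clear of everything. The hub, timer, hex-key set and the turquoise and green look-alikes looked unmoved.

**Disagreements:**
- The two cameras differed by 2–4 mm in x.
- One fit of the held cover's yaw, from three corners, came out about 2° off the tool's. The cover went in without side load.
- The gun's image height came out a few mm above the 120 mm I inferred from the description. Touching the handle before squeezing put its face within 0.2 mm of the measured position.
- The arm was pushed about 3 mm sideways, with about 11 N on the tool, partway through the squeeze. It settled back once both fingers were in contact.

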